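# Hold the shutter key switch turned at lowest speed

## Robot

A 6-joint arm with a two-finger parallel gripper is mounted at the origin on the work surface. World frame = base frame: x ahead of the robot, y to its left, z up, the work surface at z = 0. Lengths are in m, angles in rad, forces in N, time in s.
With the tool pointing down it reaches from about 0.375 to 0.9 m from the base axis. Payload 3.1 kg.
Tool frame: the origin (TCP) lies between the finger pads; the fingertips stand manip.finger_overhang ahead of it and the grasp point (between the pads) lies 5 mm behind it (manip.finger_overhang is the distance from the TCP to the fingertips, in m); z points along the fingers, y is the line along which they close (so a half turn about z gives the same grasp; the last joint's range is limited). The gripper opens to 85 mm and grips with 20 to 120 N. Pads are 22 mm wide; open, the fingers measure 114 mm over their backs; the gripper's body (76 mm by 85 mm) begins 54 mm behind the grasp point. The pads swing forward as they close: fully open they stand 13 mm farther back than shut.
Start: joints at [-1.468, 0.527, 1.433, -0, 1.181, -0.178], TCP at [0.174, -0.6, 0.245] pointing down, gripper open.
Joint ranges: [-3.08, 3.08], [-0.75, 2.2], [0.22, 2.44], [-1.43, 4.57], [0, 2.65], [-2.85, 2.85]. Speed limits (rad/s): [2.79, 2.79, 3.14, 3.14, 3.14, 3.14].

## Interface

Orientations are given as a unit quaternion [x, y, z, w].
In Python, from station import manip gives the robot as it stands.
- The arm moves only by the tool drive_tool, never from a script. Its argument "plan" is a list of rows, each a list of 7 numbers: the shift along the tool's x, y, z in m, then the turn, a rotation vector about the tool's x, y, z in degrees, then the opening, from -1 (shut) to 1 (fully open). In form: [[x, y, z, wx, wy, wz, gripper], ...]. A call has 1 to 10 rows; each row shifts and turns the commanded pose from where the row before left it, along the tool's axes as they then stand; what a row does not reach is not made up. A row lasts 1/10 s, in which the tool goes at most 50 mm and 8.59 degrees, less where a joint would pass 70% of its speed; a pose out of reach is approached as far as the arm can. A call is refused whole if a number of a shift passes 0.05 or a number of a turn 8.59, either way. A call with a gripper value outside its range is refused whole. The fingers move at their own pace and stop on an object; "newtons" is the grip in N (left out, the last holds). Time passes only in rows, so rows that do not move let the fingers close. It gives the time, the measured TCP pose, the force, the opening and the grip force at its end, in the units of the state.
- manip.sense(): the state, without advancing time (a new reading comes with each control period).
- manip.snapshot(name): name is "scene" or "top" or "wrist"; returns a dict with "image" (480x640x3 uint8, red, green, blue), "z_map" (480x640 float32, m along the optical axis (not along the pixel's ray), 0 where there is no reading), "fov_y" (degrees; the focal length in pixels is half the picture's height over the tangent of half this angle, whatever the lens; pixels are square), "cx", "cy" (the principal point, pixels), "k1" (the pictures are not rectified: a ray, as slopes to the right and down, at radius r is drawn at 1 + k1 r^2 times it, then the intrinsics apply), "extrinsics" (4x4, takes a point from camera to world coordinates); the wrist camera has in their place "mount" (4x4, takes a point from camera to tool coordinates, whose origin is the TCP and whose axes are the flange's). Camera axes: x right, y up, looking along -z (the intrinsics and any distortion apply to the point x, -y, -z); pixel columns grow to the right and rows downward; lengths in m; the calibration is good to about 2 mm. A picture is of the moment at which its call begins: read the wrist's pose just before it.
- manip.sign_off(): hands the job in; it is judged then, once.
The state is a dict: "t": time; "q": joint angles; "qd": joint speeds; "tau": joint torques, N m; "tcp_pos": TCP position; "tool_rot": TCP orientation; "force": force on the tool from outside, world axes, zero at the start; "ft_torque": the same for the moment, N m; "finger_gap": opening from 0.0 (shut) to 1.0 (fully open); "gripper_force": force on a finger pad.
Only numpy, scipy, OpenCV 4.12 (cv2) and the standard library are available. Lean on these libraries where they do the work, as an engineer would, in place of code of your own. Each camera call takes 0.05 s, during which the arm holds its last target. There are 200 camera calls.

## Task

Run the window shutter down slowly: first turn the speed knob on the control box fully anticlockwise to its stop, then take the key out of the wooden stamp block, push it fully home in the key switch (its pins are sticky, so wiggle it a little where it catches), and turn it a quarter turn clockwise as far as it goes. The switch springs back by itself, so finish while still gripping the key and holding it turned and fully in. Leave the other things on the cart where they are.

Things in the scene. Friction and masses are not known exactly. Their poses are not given: they have to be found in the camera images.
- control_box: Grey plastic shutter control box fixed to the cart, 100 (x) x 180 (y) x 45 mm high, turned up to 0.35 rad. Origin: centre of its underside. Key switch 48 mm from the centre towards its own +y, speed knob 48 mm towards its -y. A collar of inner radius 21 mm, 2 mm high, surrounds the switch. The box stands left or right of the cart's middle, the stamp block on the other side.
- keyhole (a point): Centre of the slot mouth, on the top face of the round steel rotor (39 mm across, face 48 mm above the cart). Own z up, x along the slot; turns with the rotor. Slot 13.4 (x) x 6.4 (y) mm, 31 deep, mouth chamfered 2 mm. Two sticky sprung pins bulge 2.4 mm into it from its long sides, 9 and 16 mm down; the blade pushes them aside at up to about 15 N down; a small wiggle helps.
- key_switch (a joint): Rotor angle in rad: 0 at rest, grows as the key turns clockwise seen from above, end stop at 1.6 (a quarter turn). A spring (0.025 N m at rest, 0.11 N m at the stop) turns it back when let go. The key has up to about 0.15 rad of play in the slot, so it must turn a little farther than the rotor.
- speed_knob_grip (a point): Point on the axis of the black speed knob, at gripping height: 82 mm above the cart, 7 mm below the top of its grip bar. The bar is 42 mm long (own x), 14 mm thick (y), 30 mm high above a 44 mm disc; a pale mark on its top points to own -x. The frame turns with the knob.
- speed_knob (a joint): Knob angle in rad: 0 is the anticlockwise end stop (seen from above), where the bar lies along the box's own x; grows clockwise. Starts between 0.7 and 1.4. Friction about 0.03 N m; it stays where it is left.
- key: Key upright, blade down, in the stamp block's slot. Black plastic head 28 (x) x 12 (y) x 38 mm high; steel blade 12 (x) x 5 (y), 25 mm long, its last 8 mm tapering to 7 x 1.6; the same either way round. Origin: centre of the head's underside (shoulder), z up, resting on the block's top. Fully home, the shoulder sits on the rotor's face, origin at point keyhole. About 35 g.
- stamp_block: Pale wooden stamp block fixed to the cart, 75 (x) x 55 (y) x 42 mm high, with a slot 14 x 7 mm, 30 mm deep, in the centre of its top, along its x, in which the key is kept. Origin: centre of its underside.
- hole_punch: Blue plastic two-hole punch, about 60 x 110 x 55, far side of the cart. Sizes in mm; origin: centre of its underside. Loose; to be left alone.
- pencil_cup: Stainless pencil cup, 76 across, 100 high, with pencils standing up to 165. Sizes in mm; origin: centre of its underside. Loose; to be left alone.
- tape_dispenser: Black tape dispenser, 55 x 140 x 90. Sizes in mm; origin: centre of its underside. Loose; to be left alone.
- stapler: Black and steel stapler lying down, 140 x 34 x 40, at the left side. Sizes in mm; origin: centre of its underside. Loose; to be left alone.
- calculator: Flat grey pocket calculator, 130 x 75 x 13, at the right side. Sizes in mm; origin: centre of its underside. Loose; to be left alone.
- eraser: White eraser, 45 x 20 x 12, in the middle between the two work places. Sizes in mm; origin: centre of its underside. Loose; to be left alone.
- ink_tin: Flat steel ink-pad tin, 77 x 52 x 18, in the middle between the two work places. Sizes in mm; origin: centre of its underside. Loose; to be left alone.
Mind the look-alikes: they are no part of the job. Leave any orange, pink or purple look-alike of the control_box alone.

How it is judged:
On the way, in this order (a step that is already met when the one before it is completed fails the run):
1. the speed knob is at its anticlockwise stop (value of joint speed_knob below 0.1 rad), for 0.2 s.
2. the key is fully home in the switch, not yet turned, knob still at its stop (horizontal distance between key and keyhole below 0.0035 m and z of key in the frame of keyhole below 0.003 m and angle between the z axis of key and the z axis of keyhole, either way round below 0.12 rad and angle between the x axis of key and the x axis of keyhole, either way round below 0.3 rad and value of joint speed_knob below 0.1 rad and value of joint key_switch below 0.3 rad), for 0.1 s.
3. the key, fully in, is turned a quarter clockwise (horizontal distance between key and keyhole below 0.0035 m and z of key in the frame of keyhole below 0.003 m and angle between the z axis of key and the z axis of keyhole, either way round below 0.12 rad and angle between the x axis of key and the x axis of keyhole, either way round below 0.3 rad and value of joint speed_knob below 0.1 rad and value of joint key_switch above 1.35 rad), for 0.2 s.
At the end, for the whole second after the job is handed in: Knob within 0.1 rad of its anticlockwise stop; key home in the switch (shoulder within 3 mm of the rotor face, 3.5 mm of the slot centre, upright to 0.12 rad, in line with the slot to 0.3 rad); rotor turned over 1.35 rad; fingers gripping the key with over 2 N (all of step 3 and contact force between the fingers and key above 2 N); the arm keeps its last pose, push and grip.
It fails at once if another thing on the cart is moved by more than 30 mm (distance of any of hole_punch, pencil_cup, tape_dispenser, stapler, calculator, eraser, ink_tin from where it was at the start of the episode above 0.03 m).
It also fails if it takes over 64 s, if anything falls off the work surface, if the arm or the gripper's body presses on something with over 40 N, if the wrist force passes 120 N, or if a joint passes its speed limit or range.

## Working session

There is one attempt and no reset: what is moved stays moved. The work goes in short steps, Python scripts to look and compute and a tool call to move; the robot and the scene stay as the last step left them, time stands still between calls to the robot, and variables do not carry over. Pictures are saved under pics/ and viewed, at most 10 in all, crops included, and the job is handed in when it is done.

Besides the shell and the picture viewer there is one more tool, called after ">>>" by a JSON object that holds its "method" and its "body", one argument or row to a line. drive_tool: Moves the arm, as the interface text tells. Its arguments: {"type":"object","properties":{"plan":{"type":"array"},"newtons":{"type":"number"}},"required":["plan"]}

```bash
mkdir -p pics; ls; cat > h.py <<'E'
import numpy as np,cv2,pickle
from scipy.spatial.transform import Rotation as R
from station import manip
def snap(n):
    s=manip.sense(); d=manip.snapshot(n)
    if 'mount' in d:
        T=np.eye(4);T[:3,:3]=R.from_quat(s['tool_rot']).as_matrix();T[:3,3]=s['tcp_pos'];d['extrinsics']=T@np.array(d['mount'])
    pickle.dump(d,open(f'{n}.pkl','wb'));return d
def load(n): return pickle.load(open(n+'.pkl','rb'))
def K(d):
    f=240/np.tan(np.radians(d['fov_y'])/2);return np.array([[f,0,d['cx']],[0,f,d['cy']],[0,0,1]]),np.array([d['k1'],0,0,0],float)
def ray(d,u,v):
    k,D=K(d);p=cv2.undistortPoints(np.array([[[u,v]]],float),k,D)[0,0]
    E=np.array(d['extrinsics']);return E[:3,3],E[:3,:3]@np.array([p[0],-p[1],-1])
def atz(d,u,v,z):
    o,r=ray(d,u,v);return o+r*(z-o[2])/r[2]
def depth(d,u,v):
    o,r=ray(d,u,v);return o+r*d['z_map'][int(round(v)),int(round(u))]
def tri(L):
    A=np.zeros((3,3));b=np.zeros(3)
    for o,r in L:
        r=r/np.linalg.norm(r);P=np.eye(3)-np.outer(r,r);A+=P;b+=P@o
    return np.linalg.solve(A,b)
def cloud(d):
    k,D=K(d);v,u=np.mgrid[:480,:640];p=cv2.undistortPoints(np.stack([u,v],-1).reshape(-1,1,2).astype(float),k,D)[:,0]
    z=d['z_map'].ravel()[:,None];E=np.array(d['extrinsics'])
    return ((np.c_[p[:,0],-p[:,1],-np.ones(len(p))]*z)@E[:3,:3].T+E[:3,3]).reshape(480,640,3)
def save(d,name,box=None,s=1):
    im=d['image'][:,:,::-1]
    if box: im=im[box[1]:box[3],box[0]:box[2]]
    cv2.imwrite('pics/'+name,cv2.resize(im,None,fx=s,fy=s,interpolation=cv2.INTER_CUBIC))
E
python3 - <<'E'
from h import *
a=snap('scene');b=snap('top');print(manip.finger_overhang,manip.sense())
for d in(a,b): print(d['fov_y'],d['cx'],d['k1'],np.round(d['extrinsics'],3).tolist(),(d['z_map']>0).mean())
save(a,'scene.png');save(b,'top.png')
E
```

```text
pics
0.014 {'t': 0.1, 'q': array([-1.46749687e+00,  5.28406276e-01,  1.43377014e+00,  1.20055090e-06,
        1.18141895e+00, -1.78511238e-01]), 'qd': array([ 1.35187472e-03,  1.28785314e-04, -3.26634214e-03, -1.66350083e-03,
        3.33367191e-05, -1.15971396e-03]), 'tau': array([-3.73107214e-04, -4.43304384e+01, -1.78585839e+01, -2.76890714e-04,
        3.88385175e-03,  8.69364186e-06]), 'tcp_pos': array([ 0.17376653, -0.5997132 ,  0.24441242]), 'tool_rot': array([ 9.90088791e-01,  1.40439249e-01,  3.82026861e-05, -1.00062597e-03]), 'force': array([-0.3195306 , -0.2290443 ,  0.01845421]), 'ft_torque': array([-0.02370285, -0.03389085, -0.06990963]), 'gripper_force': 0.0, 'finger_gap': 1.002056843642122}
51.87937297205631 315.4329876937037 -0.039695048149339315 [[-0.774, -0.447, 0.447, 1.011], [0.632, -0.525, 0.57, 0.561], [-0.02, 0.724, 0.689, 0.797], [0.0, 0.0, 0.0, 1.0]] 0.9958268229166667
43.29720791628039 319.8501514634105 -0.09277718835618681 [[0.006, 0.984, -0.176, 0.224], [-1.0, 0.005, -0.01, -0.042], [-0.009, 0.176, 0.984, 1.698], [0.0, 0.0, 0.0, 1.0]] 0.99619140625
```

View pics/top.png

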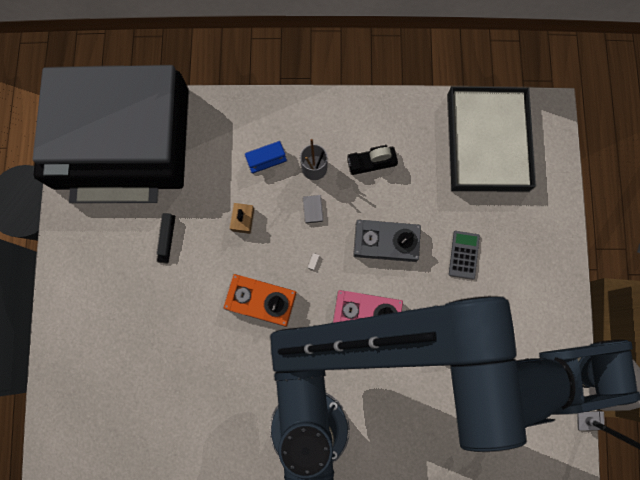

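View pics/scene.png

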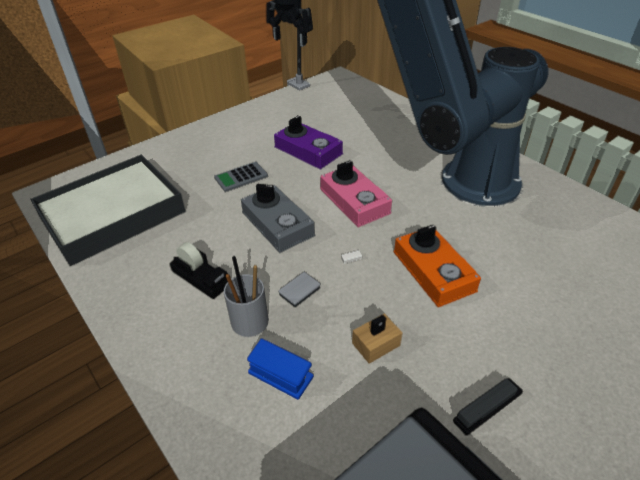

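The grey control box is at top (388,241), with the switch at (371,238) and the knob at (405,240). The look-alikes are orange (260,300), pink (368,308) and purple (scene 308,140), so only the grey one fits. The stamp block and key are at (241,217). I'll confirm this in enlarged crops.

```bash
python3 - <<'E'
from h import *
t=load('top');a=load('scene')
im=np.hstack([cv2.resize(t['image'][205:275,345:435],(400,311),interpolation=2),cv2.resize(t['image'][190:260,200:290],(400,311),interpolation=2)])
im2=np.hstack([cv2.resize(a['image'][170:255,230:330],(400,289)[::1],interpolation=2)[:289],cv2.resize(a['image'][300:370,340:410],(400,289),interpolation=2)])
cv2.imwrite('pics/c1.png',np.vstack([im,im2])[:,:,::-1])
for n,d in(('top',t),('scene',a)):
    P=cloud(d);x,y,z=P[...,0],P[...,1],P[...,2]
    for nm,zl,zh,c,rad in(('boxtop',.04,.0465,(.58,-.19),.16),('knobbar',.08,.1,(.58,-.25),.1),('block',.035,.045,(.63,.18),.08),('keyhead',.06,.09,(.63,.18),.08)):
        m=(z>zl)&(z<zh)&(np.hypot(x-c[0],y-c[1])<rad)
        if m.sum()>3:
            q=P[m];r=cv2.minAreaRect((q[:,:2]*1000).astype(np.float32));print(n,nm,m.sum(),np.median(q,0).round(4),np.round(r[0],1),np.round(r[1],1),round(r[2],1))
print(depth(t,371,238),depth(t,405,240),depth(t,241,217),depth(t,388,215))
E
```

```text
top boxtop 1018 [ 0.521  -0.2002  0.0439] [ 597.7 -209.3] [275.6 187.1] 1.8
top knobbar 80 [ 0.5137 -0.2586  0.0878] [ 514.4 -259.8] [13.9 42.3] 39.2
top block 245 [0.5877 0.191  0.0416] [585.7 196.3] [53.4 66.8] 82.1
top keyhead 43 [0.5795 0.1966 0.0789] [581.1 196.3] [ 9.  27.3] 82.3
scene boxtop 1422 [ 0.5311 -0.1902  0.0443] [ 601.8 -209.9] [275.5 186.5] 0.9
scene knobbar 102 [ 0.5181 -0.2589  0.0868] [ 516.6 -261. ] [19.1 42.2] 44.7
scene block 707 [0.5973 0.203  0.0425] [586.1 194.4] [56.8 69.1] 82.7
scene keyhead 169 [0.5852 0.1983 0.0773] [583.3 195.9] [12.6 27.9] 83.0
[ 0.52005655 -0.1664863   0.04958049] [ 0.50842712 -0.25582091  0.08615941] [0.57519733 0.19404328 0.06229524] [ 0.59689591 -0.21996177 -0.00256264]
```

View pics/c1.png

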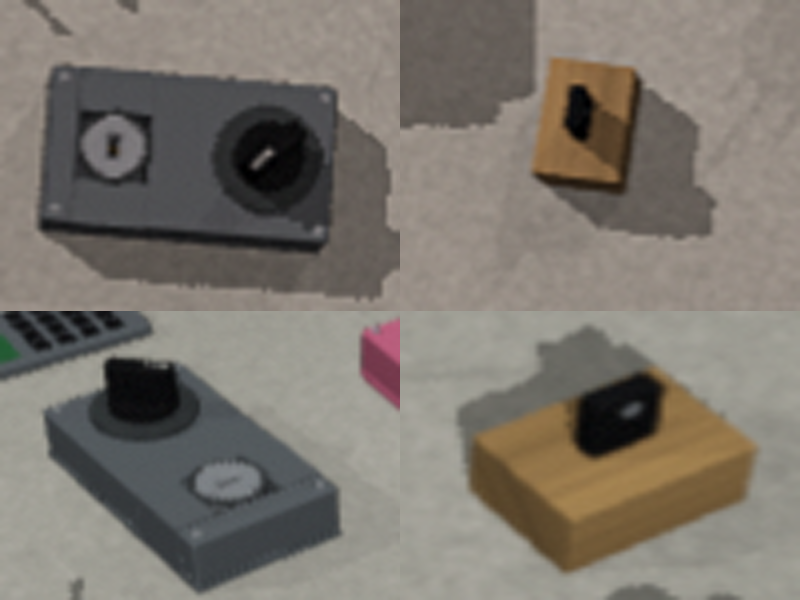

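The crops confirm it. The grey box has its switch at the left, crop (113,146), and its knob at the right, crop (262,155). The pale mark points lower-left, so the knob is about 0.7 rad from its stop. The key stands in the block at crop (578,112). I'll move over the box and look with the wrist camera.

>>> {"method": "drive_tool", "body": {
  "plan": [
    [0.04,-0.025,0,0,0,0,1],
    [0.04,-0.025,0,0,0,0,1],
    [0.04,-0.025,0,0,0,0,1],
    [0.04,-0.025,0,0,0,0,1],
    [0.04,-0.025,0,0,0,0,1],
    [0.04,-0.025,0,0,0,0,1],
    [0.04,-0.025,0,0,0,0,1],
    [0.04,-0.025,0,0,0,0,1],
    [0.04,-0.025,0,0,0,0,1],
    [0.04,-0.025,0,0,0,0,1]
  ]
}}

```text
t: 1.1
tcp_pos: [0.4894, -0.2472, 0.2451]
tool_rot: [0.99, 0.14, -0.0, -0.0]
force: [-0.3, -1.1, 0.1]
finger_gap: 0.999
gripper_force: 0.0
```

>>> {"method": "drive_tool", "body": {
  "plan": [
    [0.037,-0.026,0,0,0,0,1],
    [0,0,0,0,0,-8.5,1],
    [0,0,0,0,0,-8.5,1],
    [0,0,0,0,0,-8.5,1],
    [0,0,0,0,0,-8.5,1],
    [0,0,0,0,0,-8.5,1],
    [0,0,0,0,0,-8.5,1],
    [0,0,0,0,0,-8.5,1],
    [0,0,0,0,0,-8.5,1],
    [0,0,0,0,0,-8.5,1]
  ]
}}

```text
t: 2.1
tcp_pos: [0.5165, -0.2135, 0.2449]
tool_rot: [0.688, 0.725, -0.0, -0.001]
force: [-1.2, -1.3, 0.4]
finger_gap: 1.002
gripper_force: 0.0
```

>>> {"method": "drive_tool", "body": {
  "plan": [
    [0,0,0,0,0,-8.5,1],
    [0,0,0,0,0,-8.5,1],
    [0,0,0,0,0,-8.5,1],
    [0,0,0,0,0,-8.5,1],
    [0,0,0,0,0,-8.5,1],
    [0,0,0,0,0,0,1],
    [0,0,0,0,0,0,1]
  ]
}}

```text
t: 2.8
tcp_pos: [0.5166, -0.2135, 0.245]
tool_rot: [0.383, 0.924, 0.0, -0.0]
force: [-0.3, -0.2, -0.1]
finger_gap: 1.0
gripper_force: 0.0
```

```bash
python3 - <<'E'
from h import *
d=snap('wrist');s=manip.sense();print(s['t'],s['tcp_pos'],R.from_quat(s['tool_rot']).as_matrix()[:,0],s['q'].round(2),np.round(d['mount'],3).tolist(),(d['z_map']>0).mean())
save(d,'w1.png')
P=cloud(d);x,y,z=P[...,0],P[...,1],P[...,2]
for nm,zl,zh,c,rad in(('boxtop',.042,.0465,(.52,-.21),.11),('rotor',.0472,.052,(.52,-.166),.03),('knobbar',.08,.1,(.58,-.25),.1)):
    m=(z>zl)&(z<zh)&(np.hypot(x-c[0],y-c[1])<rad)
    if m.sum()>3:
        q=P[m];r=cv2.minAreaRect((q[:,:2]*1000).astype(np.float32));print(nm,m.sum(),np.median(q,0).round(4),np.round(r[0],1),np.round(r[1],1),round(r[2],1))
E
```

```text
2.85 [ 0.51669181 -0.21357227  0.24508721] [-7.07046743e-01  7.07166596e-01  5.55731808e-04] [-0.59  0.44  1.6   0.    1.1  -1.38] [[-0.0, 0.957, 0.29, 0.073], [1.0, 0.0, 0.0, 0.0], [0.0, 0.29, -0.957, -0.128], [0.0, 0.0, 0.0, 1.0]] 0.9958203125
boxtop 15596 [ 0.5166 -0.1975  0.0441] [ 520.6 -214.4] [179.5 100.6] 85.5
rotor 561 [ 0.5233 -0.1665  0.0476] [ 523.8 -166.8] [42.  41.9] 31.4
knobbar 864 [ 0.5155 -0.2603  0.0877] [ 516.2 -261.9] [14.1 41.4] 39.0
```

View pics/w1.png

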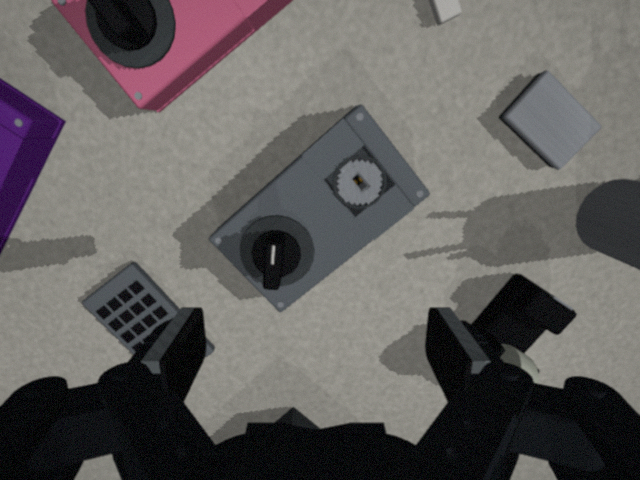

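The grey box and switch look right. The switch is at (0.524,-0.1665), wrist pixel (360,181), and the knob is at (0.5165,-0.262), wrist pixel (272,255). The box yaw is -4.5° and the bar yaw 129°, so the knob is 0.81 rad from its stop. The heights match the text. Next I'll grasp the knob.

>>> {"method": "drive_tool", "body": {
  "plan": [
    [-0.034,-0.0345,0,0,0,0,1],
    [0,0,0.03,0,0,6,1],
    [0,0,0.04,0,0,0,1],
    [0,0,0.04,0,0,0,0.6],
    [0,0,0.04,0,0,0,0.2],
    [0,0,0.016,0,0,0,0],
    [0,0,0,0,0,0,-0.6],
    [0,0,0,0,0,0,-1],
    [0,0,0,0,0,0,-1],
    [0,0,0,0,0,0,-1]
  ],
  "newtons": 30
}}

```text
t: 3.85
tcp_pos: [0.5163, -0.2627, 0.0796]
tool_rot: [0.429, 0.903, -0.0, 0.0]
force: [-2.1, -3.3, -8.8]
finger_gap: 0.158
gripper_force: 32.5
```

>>> {"method": "drive_tool", "body": {
  "plan": [
    [0,0,0,0,0,-7,-1],
    [0,0,0,0,0,-7,-1],
    [0,0,0,0,0,-7,-1],
    [0,0,0,0,0,-7,-1],
    [0,0,0,0,0,-7,-1],
    [0,0,0,0,0,-7,-1],
    [0,0,0,0,0,-6,-1],
    [0,0,0,0,0,0,-1],
    [0,0,0,0,0,0,-1]
  ]
}}

```text
t: 4.75
tcp_pos: [0.5165, -0.2621, 0.0796]
tool_rot: [0.027, 1.0, 0.0, 0.0]
force: [-1.1, -1.5, -5.8]
finger_gap: 0.162
gripper_force: 37.2
```

```bash
python3 - <<'E'
from h import *
s=manip.sense();print(s);print(R.from_quat(s['tool_rot']).as_matrix()[:,0])
E
```

```text
{'t': 4.75, 'q': array([-6.62768833e-01,  7.00604181e-01,  1.67486297e+00,  8.20063746e-04,
        7.66286986e-01, -2.17963004e+00]), 'qd': array([ 0.0003442 ,  0.0005114 , -0.00233992, -0.00375557, -0.00085064,
       -0.01179597]), 'tau': array([  2.33569197, -48.32558155, -12.15118378,  -0.06718216,
        -0.19304371,  -0.83623929]), 'tcp_pos': array([ 0.5164544 , -0.26210426,  0.07962727]), 'tool_rot': array([2.72596290e-02, 9.99628344e-01, 2.76709530e-04, 1.03868432e-04]), 'force': array([-1.09370051, -1.5372244 , -5.82060443]), 'ft_torque': array([-0.2659627 ,  0.40128692, -0.80234722]), 'gripper_force': 37.198893427848816, 'finger_gap': 0.1615210489445468}
[-9.98513804e-01  5.44990530e-02 -1.92573660e-04]
```

The knob is at its stop: moment -0.8 N m, tool yaw 177°. I'll release, rise and travel to the stamp block.

>>> {"method": "drive_tool", "body": {
  "plan": [
    [0,0,0,0,0,0,0],
    [0,0,0,0,0,0,0.3],
    [0,0,0,0,0,0,0.6],
    [0,0,-0.03,0,0,0,1],
    [0,0,-0.045,0,0,0,1],
    [0,0,-0.045,0,0,0,1],
    [0,0.045,0,0,0,0,1],
    [0,0.045,0,0,0,0,1],
    [0,0.045,0,0,0,0,1],
    [0,0.045,0,0,0,0,1]
  ]
}}

```text
t: 5.75
tcp_pos: [0.5259, -0.0807, 0.2003]
tool_rot: [0.025, 1.0, -0.0, 0.001]
force: [0.9, 0.1, -0.0]
finger_gap: 1.001
gripper_force: 0.0
```

>>> {"method": "drive_tool", "body": {
  "plan": [
    [-0.007,0.047,0,0,0,0,1],
    [-0.007,0.047,0,0,0,0,1],
    [-0.007,0.047,0,0,0,0,1],
    [-0.007,0.047,0,0,0,0,1],
    [-0.007,0.047,0,0,0,0,1],
    [-0.006,0.047,0,0,0,0,1],
    [0,0,0,0,0,0,1],
    [0,0,0,0,0,0,1]
  ]
}}

```text
t: 6.55
tcp_pos: [0.5803, 0.1986, 0.1996]
tool_rot: [0.023, 1.0, -0.0, 0.0]
force: [-0.6, 0.3, -0.5]
finger_gap: 1.004
gripper_force: 0.0
```

```bash
python3 - <<'E'
from h import *
d=snap('wrist');s=manip.sense();print(s['t'],s['tcp_pos'],R.from_quat(s['tool_rot']).as_matrix()[:,0],s['q'].round(2))
save(d,'w2.png')
P=cloud(d);x,y,z=P[...,0],P[...,1],P[...,2]
for nm,zl,zh,c,rad in(('block',.039,.0445,(.58,.196),.06),('keytop',.077,.09,(.58,.196),.03),('key',.05,.09,(.58,.196),.03)):
    m=(z>zl)&(z<zh)&(np.hypot(x-c[0],y-c[1])<rad)
    if m.sum()>3:
        q=P[m];r=cv2.minAreaRect((q[:,:2]*1000).astype(np.float32));print(nm,m.sum(),np.median(q,0).round(4),np.round(r[0],1),np.round(r[1],1),round(r[2],1))
t=snap('top');Pt=cloud(t);m=(Pt[...,2]>.08)&(Pt[...,2]<.1)&(np.hypot(Pt[...,0]-.516,Pt[...,1]+.262)<.04)
r=cv2.minAreaRect((Pt[m][:,:2]*1000).astype(np.float32));print('knob',r)
E
```

```text
6.6 [0.58020169 0.19734139 0.19946371] [-9.98827270e-01  4.84157410e-02  9.99432081e-06] [ 0.15  0.56  1.51 -0.    1.07 -1.38]
block 5695 [0.5783 0.1958 0.0411] [583.3 195.1] [55.2 75.6] 82.9
keytop 589 [0.5825 0.1952 0.0787] [582.8 195.2] [11.7 27.6] 84.2
key 775 [0.5794 0.1955 0.0784] [582.9 195.2] [12.3 28.2] 81.6
knob ((513.3460083007812, -258.96685791015625), (14.373982429504395, 41.946746826171875), 83.28646087646484)
```

View pics/w2.png

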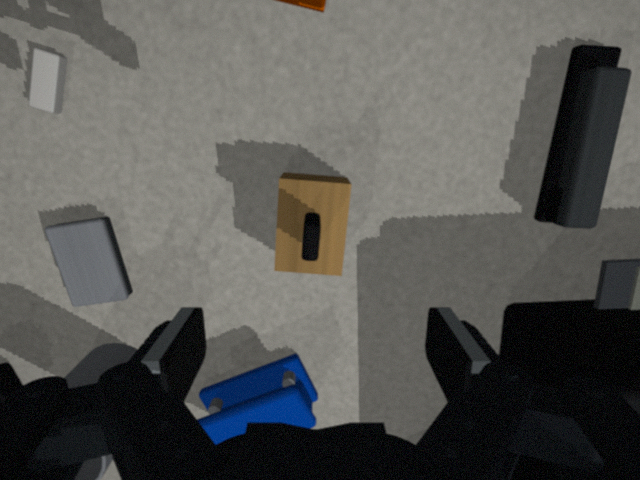

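The wrist view shows the key at pixel (311,237) in the block. It is at (0.583,0.195), its top at 0.079, with yaw -7°. The knob now lies along the box's own x. Next I'll grasp the key.

>>> {"method": "drive_tool", "body": {
  "plan": [
    [-0.003,-0.002,0.03,0,0,4.3,1],
    [0,0,0.04,0,0,0,1],
    [0,0,0.04,0,0,0,0.7],
    [0,0,0.03,0,0,0,0.3],
    [0,0,0,0,0,0,-0.2],
    [0,0,0,0,0,0,-0.6],
    [0,0,0,0,0,0,-1],
    [0,0,0,0,0,0,-1],
    [0,0,0,0,0,0,-1],
    [0,0,0,0,0,0,-1]
  ],
  "newtons": 60
}}

```text
t: 7.65
tcp_pos: [0.585, 0.1951, 0.0616]
tool_rot: [0.062, 0.998, 0.0, 0.002]
force: [0.0, -1.2, 7.5]
finger_gap: 0.13
gripper_force: 59.6
```

```bash
python3 - <<'E'
from h import *
s=manip.sense();print(s['force'],s['ft_torque'],s['tcp_pos'],s['tool_rot'],s['finger_gap'])
E
```

```text
[ 0.03050307 -1.24767662  7.49752759] [-0.29159113  0.03973759 -0.02811982] [0.58503762 0.19507864 0.06158903] [6.21808152e-02 9.98062573e-01 1.50425059e-04 2.15056285e-03] 0.13018422448713685
```

>>> {"method": "drive_tool", "body": {
  "plan": [
    [0,0,-0.02,0,0,0,-1],
    [0,0,-0.03,0,0,0,-1],
    [0,0,-0.04,0,0,0,-1],
    [0.0017,-0.0458,0,0,0,0,-1],
    [0.0017,-0.0458,0,0,0,0,-1],
    [0.0017,-0.0458,0,0,0,0,-1],
    [0.0017,-0.0458,0,0,0,0,-1],
    [0.0017,-0.0458,0,0,0,0,-1],
    [0.0017,-0.0458,0,0,0,0,-1],
    [0.0017,-0.0458,0,0,0,0,-1]
  ]
}}

```text
t: 8.65
tcp_pos: [0.5313, -0.123, 0.15]
tool_rot: [0.062, 0.998, -0.0, 0.001]
force: [0.9, 0.8, -0.2]
finger_gap: 0.131
gripper_force: 59.1
```

>>> {"method": "drive_tool", "body": {
  "plan": [
    [0.0017,-0.0458,0,0,0,-2.6,-1],
    [0,0,0,0,0,0,-1],
    [0,0,0,0,0,0,-1],
    [0,0,0,0,0,0,-1]
  ]
}}

```text
t: 9.05
tcp_pos: [0.5241, -0.1656, 0.1495]
tool_rot: [0.039, 0.999, 0.0, -0.0]
force: [-0.1, 1.4, 0.3]
finger_gap: 0.131
gripper_force: 59.1
```

```bash
python3 - <<'E'
from h import *
d=snap('wrist');s=manip.sense();print(s['t'],s['tcp_pos'],s['tool_rot'],s['finger_gap'],s['force'])
a=np.hstack([cv2.resize(d['image'][240:480,160:480],(640,480),interpolation=2)])
save(d,'w3.png')
T=np.eye(4);T[:3,:3]=R.from_quat(s['tool_rot']).as_matrix();T[:3,3]=s['tcp_pos']
P=cloud(d);x,y,z=P[...,0],P[...,1],P[...,2]
for nm,zl,zh,c,rad in(('boxtop',.042,.0465,(.52,-.21),.11),('rotor',.0472,.052,(.524,-.166),.03),('knobbar',.08,.1,(.517,-.262),.05)):
    m=(z>zl)&(z<zh)&(np.hypot(x-c[0],y-c[1])<rad)
    if m.sum()>3:
        q=P[m];r=cv2.minAreaRect((q[:,:2]*1000).astype(np.float32));print(nm,m.sum(),np.median(q,0).round(4),np.round(r[0],1),np.round(r[1],1),round(r[2],1))
E
```

```text
9.1 [ 0.52421038 -0.16517646  0.14944177] [ 3.90248828e-02  9.99238173e-01  2.99758464e-04 -2.06155632e-04] 0.12954004028062097 [ 0.8063718   0.58639162 -0.32393606]
boxtop 25795 [ 0.5046 -0.2057  0.0441] [ 519.7 -214.5] [179.4  98.9] 85.5
rotor 940 [ 0.5234 -0.1671  0.0476] [ 521.6 -167. ] [41.2 44.3] 1.9
knobbar 2199 [ 0.5143 -0.26    0.0876] [ 515.9 -262. ] [14.3 41.8] 85.6
```

View pics/w3.png

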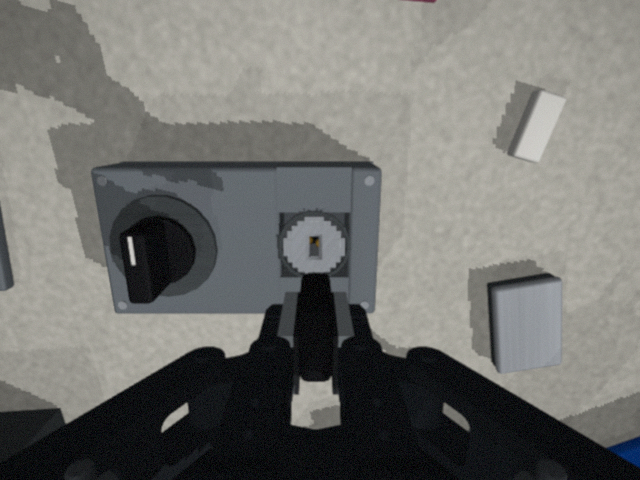

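The wrist view shows the knob at its stop, with yaw matching the box. The slot is at pixel (315,246), and the key head is held at columns 300-330. I'll refine both numerically and with one crop.

```bash
python3 - <<'E'
from h import *
d=load('wrist');s=manip.sense()
save(d,'c3.png',(265,200,365,400),3) if 0 else cv2.imwrite('pics/c3.png',np.hstack([cv2.resize(d['image'][206:286,275:355],(560,560),interpolation=2)])[:,:,::-1])
Tm=R.from_quat(s['tool_rot']).as_matrix()
for v in(235,246,257): print(v,atz(d,315,v,.048).round(4),d['z_map'][v,315])
P=(cloud(d)-s['tcp_pos'])@Tm
# key head top in tool frame: shoulder +.0196 => head top at z=-.0184
m=(P[...,2]>-.03)&(P[...,2]<.06)&(abs(P[...,0])<.03)&(abs(P[...,1])<.012)
v,u=np.nonzero(m);print(u.min(),u.max(),v.min(),v.max())
for row in range(268,390,8):
    print(row,[tuple((P[row,c]*1000).round(0).astype(int)) for c in range(299,335,5)])
E
```

```text
235 [ 0.5162 -0.1654  0.048 ] 0.24132857
246 [ 0.5234 -0.166   0.048 ] 0.26595545
257 [ 0.5308 -0.1666  0.048 ] 0.2452469
278 358 271 399
268 [(np.int64(-15), np.int64(-11), np.int64(102)), (np.int64(-15), np.int64(-8), np.int64(103)), (np.int64(-15), np.int64(-5), np.int64(102)), (np.int64(-14), np.int64(-2), np.int64(101)), (np.int64(-15), np.int64(2), np.int64(103)), (np.int64(-14), np.int64(5), np.int64(102)), (np.int64(-15), np.int64(8), np.int64(102)), (np.int64(-22), np.int64(12), np.int64(121))]
276 [(np.int64(-21), np.int64(-11), np.int64(103)), (np.int64(15), np.int64(-5), np.int64(15)), (np.int64(16), np.int64(-3), np.int64(12)), (np.int64(15), np.int64(-1), np.int64(14)), (np.int64(16), np.int64(1), np.int64(13)), (np.int64(16), np.int64(3), np.int64(14)), (np.int64(-22), np.int64(8), np.int64(107)), (np.int64(-22), np.int64(12), np.int64(107))]
284 [(np.int64(-28), np.int64(-12), np.int64(107)), (np.int64(15), np.int64(-5), np.int64(7)), (np.int64(16), np.int64(-3), np.int64(5)), (np.int64(16), np.int64(-1), np.int64(5)), (np.int64(15), np.int64(1), np.int64(7)), (np.int
[... 4093 characters left out ...]
19)), (np.int64(-11), np.int64(-5), np.int64(-16)), (np.int64(-11), np.int64(-3), np.int64(-17)), (np.int64(-10), np.int64(-1), np.int64(-17)), (np.int64(-11), np.int64(1), np.int64(-17)), (np.int64(-10), np.int64(2), np.int64(-18)), (np.int64(-136), np.int64(11), np.int64(150)), (np.int64(-7), np.int64(5), np.int64(-22))]
388 [(np.int64(-11), np.int64(-6), np.int64(-20)), (np.int64(-144), np.int64(-11), np.int64(149)), (np.int64(-145), np.int64(-6), np.int64(151)), (np.int64(-145), np.int64(-2), np.int64(150)), (np.int64(-145), np.int64(2), np.int64(150)), (np.int64(-144), np.int64(7), np.int64(150)), (np.int64(-145), np.int64(11), np.int64(150)), (np.int64(-9), np.int64(5), np.int64(-23))]
```

View pics/c3.png

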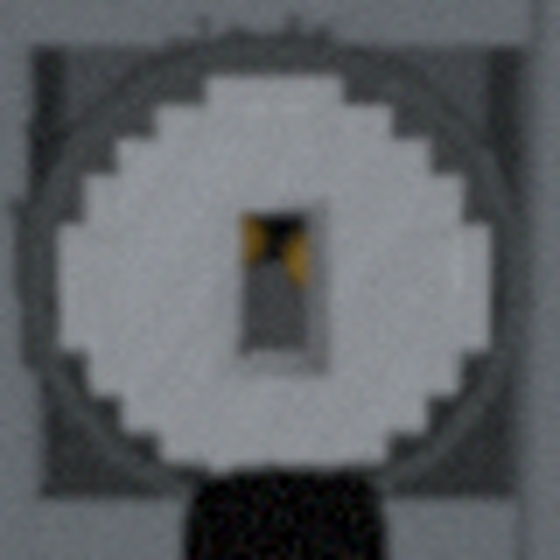

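The slot centre is at about (0.5238,-0.1663). The key sits 1.7 mm along tool +x and is centred in y. I'll align and descend.

>>> {"method": "drive_tool", "body": {
  "plan": [
    [-0.0014,-0.0011,0.02,0,0,0,-1],
    [0,0,0.02,0,0,0,-1],
    [0,0,0.012,0,0,0,-1],
    [0,0,0.004,0,0,0,-1],
    [0,0,0.004,0,0,0,-1],
    [0,0,0.003,0,0,0,-1],
    [0,0,0,0,0,0,-1]
  ]
}}

```text
t: 9.8
tcp_pos: [0.5258, -0.1679, 0.0865]
tool_rot: [0.04, 0.999, -0.0, 0.0]
force: [0.7, 0.1, 0.2]
finger_gap: 0.132
gripper_force: 59.1
```

>>> {"method": "drive_tool", "body": {
  "plan": [
    [0,0,0.002,0,0,0,-1],
    [0,0,0.002,0,0,0,-1],
    [0,0,0.001,0,0,0,-1],
    [0,0,0,0,0,0,-1]
  ]
}}

```text
t: 10.2
tcp_pos: [0.5255, -0.1676, 0.0812]
tool_rot: [0.04, 0.999, 0.0, -0.0]
force: [0.2, 2.1, 0.8]
finger_gap: 0.131
gripper_force: 59.2
```

>>> {"method": "drive_tool", "body": {
  "plan": [
    [0,0.0007,0.001,0,0,0,-1],
    [0,0,0.002,0,0,1.5,-1],
    [0,0,0.001,0,0,-3,-1],
    [0,0,0.001,0,0,3,-1],
    [0,0,0.001,0,0,-1.5,-1],
    [0,0,0,0,0,0,-1]
  ]
}}

```text
t: 10.8
tcp_pos: [0.5262, -0.1675, 0.0756]
tool_rot: [0.04, 0.999, -0.0, 0.001]
force: [1.2, 3.1, 1.5]
finger_gap: 0.13
gripper_force: 59.5
```

>>> {"method": "drive_tool", "body": {
  "plan": [
    [0,0.0007,0.001,0,0,1.5,-1],
    [0,0,0.002,0,0,-3,-1],
    [0,0,0.001,0,0,3,-1],
    [0,0,0.001,0,0,-3,-1],
    [0,0,0.001,0,0,1.5,-1],
    [0,0,0,0,0,0,-1]
  ]
}}

```text
t: 11.4
tcp_pos: [0.5264, -0.167, 0.0693]
tool_rot: [0.041, 0.999, -0.0, 0.001]
force: [0.8, 0.4, 0.4]
finger_gap: 0.129
gripper_force: 59.5
```

>>> {"method": "drive_tool", "body": {
  "plan": [
    [0,0,0.001,0,0,1,-1],
    [0,0,0.001,0,0,-2,-1],
    [0,0,0.001,0,0,1,-1],
    [0,0,0,0,0,0,-1],
    [0,0,0,0,0,0,-1]
  ]
}}

```text
t: 11.9
tcp_pos: [0.5263, -0.1669, 0.0675]
tool_rot: [0.04, 0.999, -0.0, 0.001]
force: [-0.3, 1.2, 11.0]
finger_gap: 0.132
gripper_force: 60.9
```

>>> {"method": "drive_tool", "body": {
  "plan": [
    [0,0,0.001,0,0,1.5,-1],
    [0,0,0,0,0,-3,-1],
    [0,0,0,0,0,1.5,-1],
    [0,0,0,0,0,0,-1]
  ]
}}

```text
t: 12.3
tcp_pos: [0.5264, -0.167, 0.0674]
tool_rot: [0.04, 0.999, -0.001, 0.001]
force: [-1.5, 1.8, 17.7]
finger_gap: 0.131
gripper_force: 61.8
```

```bash
python3 - <<'E'
from h import *
d=snap('wrist');s=manip.sense();print(s['t'],s['tcp_pos'],s['force'],s['ft_torque'])
Tm=R.from_quat(s['tool_rot']).as_matrix();C=cloud(d);P=(C-s['tcp_pos'])@Tm
m=(abs(P[...,0]-2)<1e9)&(P[...,2]<-.01)&(P[...,2]>-.025)&(P[...,0]>-.005)&(P[...,0]<.012)&(abs(P[...,1])<.004)
print('headtop z',np.median(C[m],0),m.sum())
x,y,z=C[...,0],C[...,1],C[...,2];b=(abs(z-.045)<.003)&(abs(x-.52)<.04)&(abs(y+.2144)<.015);print('box top',np.median(z[b]))
E
```

```text
12.35 [ 0.5264162  -0.16697486  0.06739816] [-2.15014906  1.43941399 17.02209816] [ 0.30027845  0.32745858 -0.00584398]
headtop z [ 0.52276785 -0.16661817  0.08495734] 1069
box top 0.04414018787489837
```

The key is home: head top at 0.085, stiff at 17 N. I'll turn it clockwise about the key axis.

>>> {"method": "drive_tool", "body": {
  "plan": [
    [0,-0.0002,0,0,0,5,-1],
    [0,-0.0002,0,0,0,5,-1],
    [0,-0.0002,0,0,0,5,-1],
    [0,-0.0002,0,0,0,5,-1],
    [0,-0.0002,0,0,0,5,-1],
    [0,-0.0002,0,0,0,5,-1],
    [0,-0.0002,0,0,0,5,-1],
    [0,-0.0002,0,0,0,5,-1],
    [0,0,0,0,0,0,-1]
  ]
}}

```text
t: 13.25
tcp_pos: [0.5255, -0.1688, 0.0674]
tool_rot: [0.38, 0.925, -0.001, 0.001]
force: [-3.1, -0.0, 17.7]
finger_gap: 0.127
gripper_force: 61.8
```

```bash
python3 - <<'E'
from h import *
s=manip.sense();print(s['tcp_pos'],R.from_quat(s['tool_rot']).as_matrix().round(3).tolist(),s['force'],s['ft_torque'],s['q'][5])
E
```

```text
[ 0.52546725 -0.1687952   0.06740044] [[-0.711, 0.703, 0.001], [0.703, 0.711, -0.002], [-0.002, -0.0, -1.0]] [-3.13741523 -0.04929432 17.69497993] [0.017278   0.52407227 0.11058027] -1.3029580203271791
```

>>> {"method": "drive_tool", "body": {
  "plan": [
    [0.0003,-0.0005,0,0,0,5,-1],
    [0,-0.0002,0,0,0,5,-1],
    [0,-0.0002,0,0,0,5,-1],
    [0,-0.0002,0,0,0,5,-1],
    [0,-0.0002,0,0,0,5,-1],
    [0,-0.0002,0,0,0,5,-1],
    [0,-0.0002,0,0,0,5,-1],
    [0,-0.0002,0,0,0,5,-1],
    [0,-0.0002,0,0,0,5,-1],
    [0,-0.0002,0,0,0,5,-1]
  ]
}}

```text
t: 14.25
tcp_pos: [0.523, -0.1696, 0.0674]
tool_rot: [0.736, 0.677, -0.0, 0.001]
force: [-3.6, -0.5, 17.5]
finger_gap: 0.13
gripper_force: 61.9
```

>>> {"method": "drive_tool", "body": {
  "plan": [
    [0,-0.0002,0,0,0,4,-1],
    [0,-0.0001,0,0,0,3,-1],
    [0,0,0,0,0,0,-1],
    [0,0,0,0,0,0,-1]
  ]
}}

```text
t: 14.65
tcp_pos: [0.5226, -0.1695, 0.0674]
tool_rot: [0.775, 0.632, -0.0, 0.001]
force: [-3.3, 0.3, 17.3]
finger_gap: 0.132
gripper_force: 61.9
```

```bash
python3 - <<'E'
from h import *
s=manip.sense();M=R.from_quat(s['tool_rot']).as_matrix();print(s['tcp_pos'],np.degrees(np.arctan2(M[1,0],M[0,0])),M.round(3).tolist(),s['force'],s['ft_torque'],s['q'][5])
E
```

```text
[ 0.52263721 -0.16951811  0.06739254] 78.45200956036489 [[0.2, 0.98, 0.001], [0.98, -0.2, -0.002], [-0.002, 0.001, -1.0]] [-3.30674551  0.30345521 17.25235111] [-0.03671736  0.6100541   0.10020655] -0.31314383640934856
```

>>> {"method": "drive_tool", "body": {
  "plan": [
    [0,-0.0001,0,0,0,2,-1],
    [0,0,0,0,0,2,-1],
    [0,0,0,0,0,0,-1],
    [0,0,0,0,0,0,-1],
    [0,0,0,0,0,0,-1]
  ]
}}

```text
t: 15.15
tcp_pos: [0.5225, -0.1695, 0.0674]
tool_rot: [0.796, 0.605, -0.0, 0.001]
force: [-3.0, -0.6, 17.4]
finger_gap: 0.131
gripper_force: 62.0
```

```bash
python3 - <<'E'
from h import *
d=snap('wrist');s=manip.sense();M=R.from_quat(s['tool_rot']).as_matrix();print(s['tcp_pos'],np.degrees(np.arctan2(M[1,0],M[0,0])),s['force'],s['ft_torque'],s['gripper_force'])
C=cloud(d);P=(C-s['tcp_pos'])@M
m=(P[...,2]<-.013)&(P[...,2]>-.021)&(abs(P[...,0])<.018)&(abs(P[...,1])<.0055)
print('headtop',np.median(C[m][:,2]),cv2.minAreaRect((C[m][:,:2]*1000).astype(np.float32)))
save(d,'w4.png')
E
```

```text
[ 0.52247595 -0.16945278  0.06740516] 74.45352831212253 [-3.532763   -0.26965411 17.81468571] [-0.01611899  0.64632689  0.09291555] 61.94964408874512
headtop 0.08471413660130235 ((523.2999877929688, -166.44000244140625), (28.616249084472656, 10.878021240234375), 74.82051086425781)
```

View pics/w4.png

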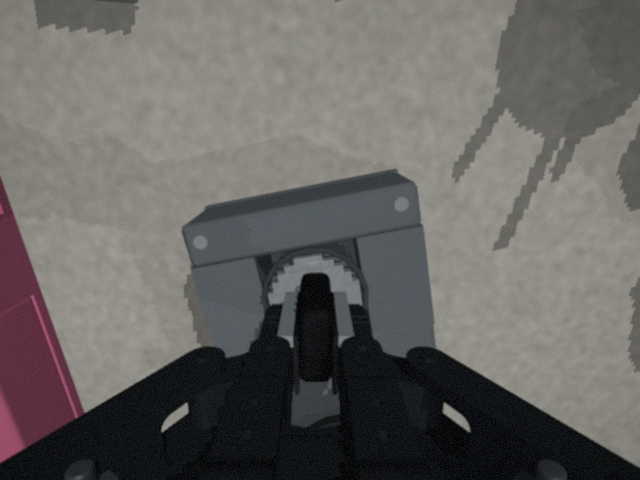

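>>> {"method": "drive_tool", "body": {
  "plan": [
    [0,-0.0001,0,0,0,2,-1],
    [0,0,0,0,0,0,-1],
    [0,0,0,0,0,0,-1],
    [0,0,0,0,0,0,-1]
  ]
}}

```text
t: 15.6
tcp_pos: [0.5224, -0.1693, 0.0674]
tool_rot: [0.807, 0.591, -0.0, 0.001]
force: [-3.1, 0.7, 18.9]
finger_gap: 0.132
gripper_force: 61.9
```

```bash
python3 - <<'E'
from h import *
s=manip.sense();M=R.from_quat(s['tool_rot']).as_matrix();print(s['tcp_pos'],np.degrees(np.arctan2(M[1,0],M[0,0])),s['force'],s['ft_torque'])
E
```

```text
[ 0.52235798 -0.16930133  0.06737134] 72.4693431484571 [-3.05435913  0.67198771 18.89955012] [0.06634952 0.54647188 0.15670142]
```

The torque is now rising at the stop, with the key fully home and gripped at 62 N. I'm handing in.

```bash
python3 -c "
from station import manip
print(manip.sign_off())"
```

```text
the job is handed in; nothing more can be done
None
```

I handed the job in at about 15.6 s, but no verdict came back: by my readings the knob is at its anticlockwise stop, and the key is fully home, turned about 103° clockwise to the switch's end stop, and still gripped at 62 N.

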